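Gauge a chocolate bar's thickness with the ratchet cap

ROBOT

A 7-joint arm with a two-finger parallel gripper is mounted at the origin on a cart in front of the work surface, level with it; the furniture and walls round the work are solid. World frame = base frame: x ahead of the robot, y to its left, z up, the work surface at z = 0. Lengths are in m, angles in rad, forces in N, time in s.
With the tool pointing down it reaches from about 0.425 to 0.875 m from the base axis. Payload 9.9 kg.
Tool frame: the origin (TCP) lies midway between the tips of the shut fingers; the grasp point (between the pads) lies 19 mm behind it; z points along the fingers, y is the direction in which the jaws open and shut (so a half turn about z gives the same grasp; the last joint's range is limited). The gripper opens to 85 mm and grips with 20 to 120 N. Pads are 22 mm wide; open, the fingers measure 114 mm over their backs; the gripper's body (76 mm by 85 mm) begins 54 mm behind the grasp point. The pads swing forward as they close: fully open they stand 13 mm farther back than shut.
Start: joints at [-1.277, 0.576, 0.025, 1.437, -0.015, 1.129, -0.057], TCP at [0.249, 0.627, 0.231] pointing down, gripper open.
Joint ranges: [-2.76, 2.76], [-0.34, 2.15], [-1.52, 1.57], [0.19, 2.46], [-1.09, 4.23], [0.17, 1.99], [-2.82, 2.82]. Speed limits (rad/s): [2.22, 2.22, 3.01, 3.01, 3.14, 3.14, 3.14].

INTERFACE

Orientations are given as [roll, pitch, yaw] about the fixed x, y, z axes, in that order (R = Rz(yaw) Ry(pitch) Rx(roll)).
In Python, from workcell import * gives the robot as it stands.
- The arm moves only by the tool move_arm, never from a script. Its argument "deltas" is a list that holds one entry, the list of rows, each a list of 7 numbers: the shift along the tool's x, y, z in cm, then the turn, a rotation vector about the tool's x, y, z in rad, then the opening in per cent of the stroke, from 0 (shut) to 100 (fully open). In form: [[[tx, ty, tz, wx, wy, wz, grip], ...]]. A call has 1 to 12 rows; each row shifts and turns the pose as measured when the row begins, along the tool's axes as they then stand; what a row does not reach is not made up. A row lasts 1/10 s, in which the tool goes at most 50 mm and 8.59 degrees, less where a joint would pass 70% of its speed; a pose out of reach is approached as far as the arm can. A call with a gripper value outside its range is refused whole. The fingers move at their own pace and stop on an object; "squeeze" is the grip in N (left out, the last holds). Time passes only in rows, so rows that do not move let the fingers close. It gives the time, the measured TCP pose, the force and the opening at its end, in the units of the state.
- get_state(): the state, without advancing time (a new reading comes with each control period).
- grab_frame(name): name is "side" or "top" or "wrist"; returns a dict with "frame" (480x640x3 uint8, red, green, blue), "z_map" (480x640 float32, m along the optical axis (not along the pixel's ray), 0 where there is no reading), "intrinsics" (3x3 intrinsics, pixels), "k1" (the pictures are not rectified: a ray, as slopes to the right and down, at radius r is drawn at 1 + k1 r^2 times it, then the intrinsics apply), "rvec" (rotation vector, rad) and "tvec" (3), from world to camera coordinates, as OpenCV has them. Camera axes: x right, y down, z forward; pixel columns grow to the right and rows downward; lengths in m; the calibration is good to about 2 mm. A picture is of the moment at which its call begins.
- hand_in(): hands the job in, once; it reports no verdict.
The state is a dict: "time_s": time; "joint_pos": joint angles; "dq": joint speeds; "joint_torque": joint torques, N m; "position": TCP position; "tool_rot": TCP orientation; "contact_force": force on the tool from outside, world axes, zero at the start; "ft_torque": the same for the moment, N m; "finger_gap": finger opening in m.
Only numpy, scipy, OpenCV 4.12 (cv2) and the standard library are available. Lean on these libraries where they do the work, as an engineer would, in place of code of your own. Each camera call takes 0.05 s, during which the arm holds its last target.

TASK

Slide the blue chocolate bar along the thickness gauge's bed until it is fully home against the stop, then turn the red ratchet cap clockwise until its clutch clicks, so that the foot holds the bar. Stop at the first or second click, do not crush the bar (the steel sleeve below the cap has no clutch), and leave the things round the gauge where they are.

Things in the scene. Friction and masses are not known exactly. Their poses are not given: they have to be found in the camera images.
- gauge: Bench thickness gauge, fixed. Origin on the counter under the spindle axis, z up. Steel bed x -110 to +40, y +-46 mm, top z = 14 mm. The bar goes in along +x between aluminium rails (inner faces y = +-37 mm, tops z = 24 mm, flared entry reaching to x = -125 mm) up to a stop with its face at x = +30 mm, top z = 26 mm. The column stands at y = -46 to -84 mm, 60 mm wide.
- head: Grey column and arm of the gauge, same frame as gauge. The arm (z 69 to 99 mm) ends in a round housing (radius 22 mm) on the z axis, which carries a spindle with a 22 mm foot pointing down at the bed, a steel sleeve (radius 21 mm, z 102 to 118 mm) and above it the red cap. Sleeve clockwise seen from above lowers the foot 4 mm per rad; sleeve and cap stay at their height.
- cap_center (a point): Centre of the red ratchet cap, on the spindle axis, z = 142 mm. Upright cylinder, 31 mm in diameter, z 121 to 163 mm, free all round, turns without end. Drives the sleeve through a slip clutch: once the foot presses on the bar the torque climbs to about 0.4 N m, then the clutch clicks (torque falls by 0.1 to 0.4 N m at once); 0.63 rad per click. A click leaves about 35 N on the bar.
- ratchet_cap (a joint): Angle by which the cap has slipped on the sleeve, rad, clockwise from above positive, 0 at the start. It gives up to 0.16 before the first click, which carries it past 0.4; the second click falls between 0.79 and 1.1, the third between 1.41 and 1.73. Let go after a click it rests near 0.6 or 1.2.
- bar: The blue wrapped chocolate bar, rigid, 150 x 69 x 12 mm, 0.1 kg, origin at the centre of its underside, x along its length, z up. It lies loose on the gauge's bed between the rails, 30 to 50 mm short of the stop, its outer end sticking out beyond the bed and rails.
- bar_center (a point): Centre of the blue bar, half-way up (6 mm above its underside).
- home (a point): Fixed point of the gauge where the bar's centre lies when the bar is fully home against the stop: gauge frame x = -45, y = 0, z = 20 mm. The bar's outer end then is at x = -120 mm.
- drum: Bystander: loose round cream paper drum, 73 mm in diameter, 44 mm high, beyond the stop; origin under its centre.
- picks: Bystander: loose glass with wooden picks, 47 mm in diameter, 96 mm high, on the column's side of the gauge; origin under its centre.
- spool: Bystander: loose reel of gold ribbon lying flat, 64 mm in diameter, 20 mm high, on the side of the gauge away from the column; origin under its centre.
- foot_axis (a point): Fixed point on the spindle axis at the height of the bar's top (z = 26 mm). The foot starts 3 to 12 mm above this, differently each time; it stays where it is left. Turning takes about 0.27 N m while the foot moves freely.

How it is judged:
By the outcome, as a careful person would: the job done as asked, in the order asked, and still so for the second after the job is handed in, with the robot touching nothing.
It also fails if it takes over 72 s, if anything falls off the work surface, if the arm or the gripper's body presses on something with over 40 N, if the wrist force passes 120 N, or if a joint passes its speed limit or range.

## Working session

There is one attempt and no reset: what is moved stays moved. The work goes in short steps, Python scripts to look and compute and a tool call to move; the robot and the scene stay as the last step left them, time stands still between calls to the robot, and variables do not carry over. Pictures are saved under pics/ and viewed, and the job is handed in when it is done.

Besides the shell and the picture viewer there is one more tool, called as name([rows], argument=value, ...), one row to a line, values as JSON. move_arm: Moves the arm, as the interface text tells. Its arguments: {"type":"object","properties":{"deltas":{"type":"array"},"squeeze":{"type":"number"}},"required":["deltas"]}

```bash
mkdir -p pics; cat > h.py <<'E'
from workcell import *
import numpy as np, cv2
def save(n,fn):
    d=grab_frame(n); cv2.imwrite('pics/'+fn+'.png',d['frame'][:,:,::-1]); np.savez('pics/'+fn+'.npz',**{k:np.asarray(v) for k,v in d.items()}); return d
def cloud(d):
    K=np.array(d['intrinsics']);k1=float(d['k1']);z=np.asarray(d['z_map'])
    v,u=np.mgrid[0:480,0:640]
    pts=np.stack([u,v],-1).reshape(-1,1,2).astype(float)
    n=cv2.undistortPoints(pts,K,np.array([k1,0,0,0.]),None,None).reshape(480,640,2)
    P=np.dstack([n[...,0]*z,n[...,1]*z,z])
    R=cv2.Rodrigues(np.array(d['rvec'],float).reshape(3))[0];t=np.array(d['tvec'],float).reshape(3)
    W=(P-t)@R
    W[z==0]=np.nan
    return W
E
python3 - <<'E'
from h import *
print(get_state())
for n in ['side','top','wrist']:
    d=save(n,n+'0'); print(n,d['k1'],d['intrinsics'])
E
```

```text
{'time_s': 0.0, 'joint_pos': array([-1.27678434,  0.57653208,  0.02484756,  1.43786599, -0.01500861,
        1.12900009, -0.05650605]), 'dq': array([-0.00085676, -0.0010811 , -0.00058502,  0.00038655,  0.00209279,
       -0.00072955,  0.00011354]), 'joint_torque': array([ 1.08994291e-04, -7.65776324e+01,  2.25027144e+00, -2.85975194e+01,
        1.52587518e-02,  1.25643821e-02,  2.00858756e-05]), 'position': array([0.2488325 , 0.62699667, 0.23045758]), 'tool_rot': array([-3.13997365e+00,  7.84381248e-05,  2.76380275e+00]), 'contact_force': array([ 0.26063436,  1.62911685, -0.14927208]), 'ft_torque': array([ 0.03191876,  0.02065484, -0.00969257]), 'finger_gap': 0.0855427804176711}
side -0.05215189349785803 [[481.347006     0.         312.09072241]
 [  0.         481.347006   235.45331891]
 [  0.           0.           1.        ]]
top -0.002895487991364988 [[547.06122759   0.         307.79429055]
 [  0.         547.06122759 238.83893113]
 [  0.           0.           1.        ]]
wrist -0.09066069332654117 [[411.50706499   0.         322.85332971]
 [  0.         411.50706499 233.51607352]
 [  0.           0.           1.        ]]
```

View pics/side0.png

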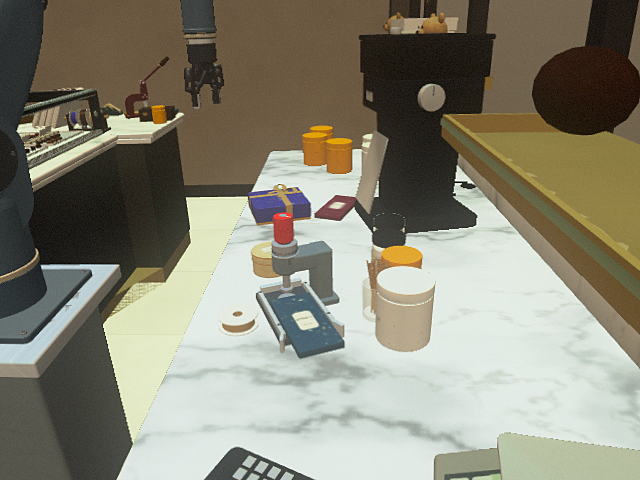

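View pics/top0.png

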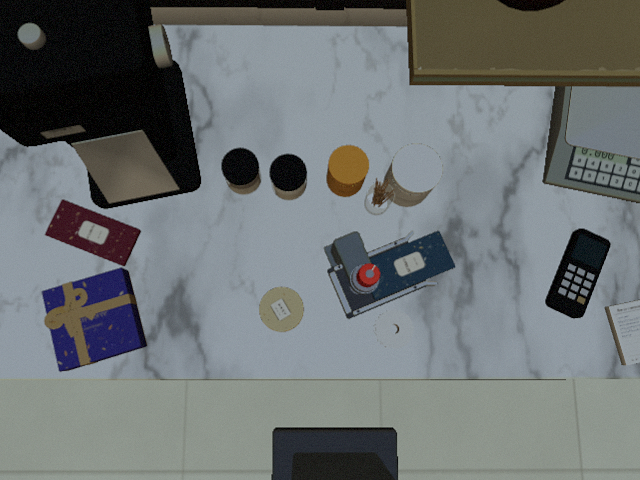

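View pics/wrist0.png

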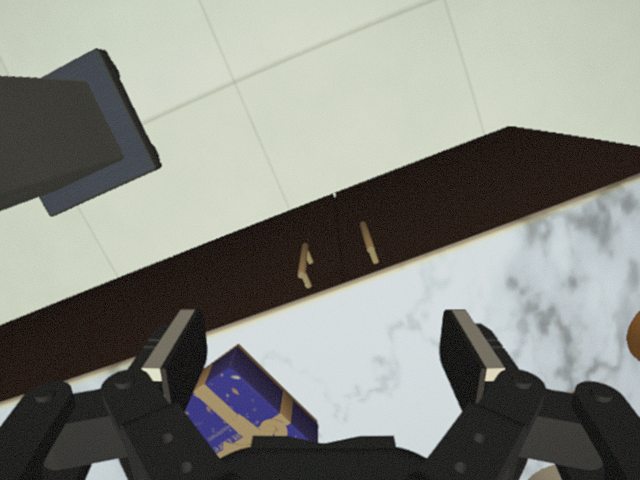

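```bash
python3 - <<'E'
from h import *
for n in ['top0','side0']:
    d=dict(np.load(f'pics/{n}.npz')); W=cloud(d); im=d['frame'].astype(int)
    hsv=cv2.cvtColor(d['frame'],cv2.COLOR_RGB2HSV)
    R=cv2.Rodrigues(d['rvec'])[0]; print(n,'cam',-R.T@d['tvec'])
    r=(im[...,0]>120)&(im[...,1]<70)&(im[...,2]<70)&(W[...,2]>.09)&(W[...,2]<.3)
    P=W[r]; print('red',len(P),np.nanmin(P,0),np.nanmax(P,0),np.nanmedian(P,0))
    if n=='top0':
        t=P[P[:,2]>np.nanmax(P[:,2])-.008]; print('captop',len(t),t.min(0),t.max(0),t.mean(0))
        for nm,(u,v) in dict(drum=(281,310),picks=(377,197),spool=(392,330),bar=(425,250),col=(350,250),white=(415,165),counter=(500,300),rail=(400,300),bed=(340,300),edge=(330,378)).items(): print(nm,W[v,u])
    b=(hsv[...,0]>95)&(hsv[...,0]<125)&(hsv[...,1]>90)&(abs(W[...,2]-.026)<.006)&(W[...,0]>.3)&(W[...,1]<.1)
    k,l,s,c=cv2.connectedComponentsWithStats(b.astype(np.uint8))
    for i in range(1,k):
        if s[i,4]>100:
            P=W[l==i]; print('blue',s[i],P.mean(0)); print(cv2.minAreaRect(P[:,:2].astype(np.float32)),cv2.boxPoints(cv2.minAreaRect(P[:,:2].astype(np.float32))))
E
```

```text
top0 cam [0.40614857 0.0974887  0.94271811]
red 257 [ 0.49304318 -0.01576449  0.15481894] [0.52079171 0.01307889 0.16724034] [ 5.05879889e-01 -3.72250739e-04  1.62500475e-01]
captop 254 [ 0.49304318 -0.01576449  0.15972552] [0.52079171 0.01307889 0.16724034] [ 0.50624295 -0.00107861  0.16258332]
drum [0.46185526 0.12869981 0.04612134]
picks [ 0.65068745 -0.03156774  0.05280365]
spool [ 0.43082626 -0.05862807  0.0026164 ]
bar [ 0.56489762 -0.11525323  0.02570036]
col [0.55169079 0.0198005  0.10077479]
white [ 0.69239833 -0.08823618  0.09705644]
counter [ 0.48180965 -0.24695619  0.00170581]
rail [ 0.48183853 -0.07429091  0.000566  ]
bed [0.48008991 0.03062907 0.02175731]
edge [ 0.35124042  0.04698932 -0.00647703]
blue [ 370  232   85   68 2412] [ 0.54133148 -0.09151943  0.02594564]
((0.5403602719306946, -0.08334919065237045), (0.06821998208761215, 0.1494922935962677), 22.004436492919922) [[ 0.48072925 -0.02682821]
 [ 0.5367408  -0.16543072]
 [ 0.5999913  -0.13987017]
 [ 0.54397976 -0.00126766]]
blue [572 232  35  37 439] [ 0.56472583 -0.39818565  0.02250403]
((0.5632966160774231, -0.39816346764564514), (0.056947365403175354, 0.05742235109210014), 70.04986572265625) [[ 0.52659315 -0.4151321 ]
 [ 0.58056957 -0.43472475]
 [ 0.6000001  -0.38119483]
 [ 0.54602367 -0.3616022 ]]
side0 cam [ 0.58518278 -0.70099934  0.43372347]
red 393 [ 0.49254683 -0.01977165  0.12212615] [0.52288301 0.01307219 0.16428056] [ 0.50927658 -0.01422601  0.14649299]
```

```bash
python3 - <<'E'
import cv2
a=cv2.imread('pics/top0.png')[180:360,240:480];cv2.imwrite('pics/topz.png',cv2.resize(a,None,fx=3.3,fy=3.3,interpolation=cv2.INTER_CUBIC))
a=cv2.imread('pics/side0.png')[200:370,210:370];cv2.imwrite('pics/sidez.png',cv2.resize(a,None,fx=3.5,fy=3.5,interpolation=cv2.INTER_CUBIC))
E
```

```text
(no output)
```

View pics/topz.png

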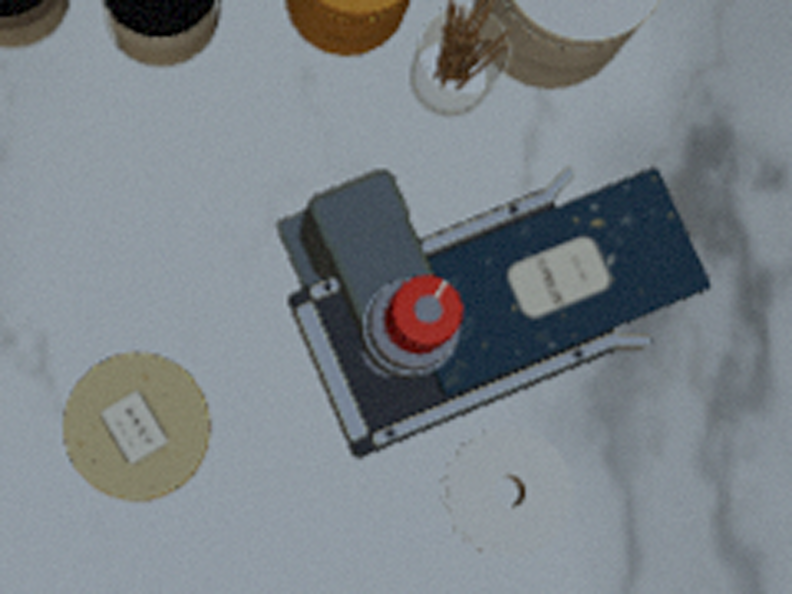

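View pics/sidez.png

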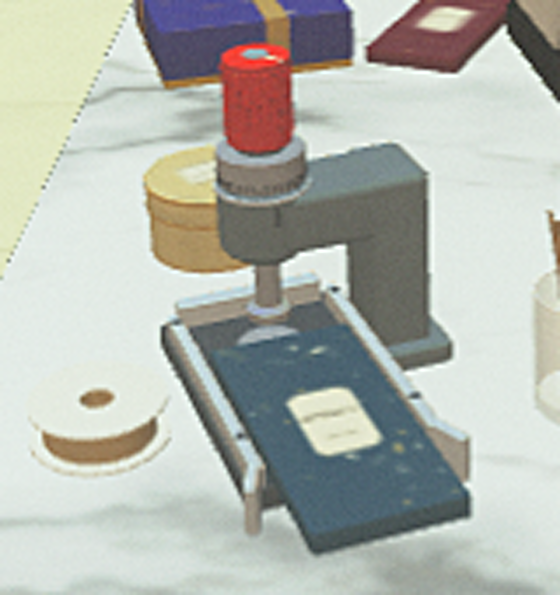

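```bash
cat >> h.py <<'E'
from scipy.spatial.transform import Rotation as Ro
C=np.array([0.5068,-0.001]); A=np.deg2rad(112.0)
ux=np.array([np.cos(A),np.sin(A)]); uy=np.array([-ux[1],ux[0]])
def tool():
    s=get_state(); p=s['position']; R=Ro.from_euler('xyz',s['tool_rot']).as_matrix(); return s,p,R
def go(target,yaw=None):
    s,p,R=tool(); t=np.array(target); d=R.T@(t-p)*100
    print('t',s['time_s'],'p',p.round(4),'rot',s['tool_rot'].round(3),'gap',round(s['finger_gap'],4),'F',s['contact_force'].round(1),'T',s['ft_torque'].round(3))
    print('delta tool cm',d.round(2))
    if yaw is not None:
        Rt=Ro.from_euler('xyz',[np.pi,0,yaw]).as_matrix(); print('wvec',Ro.from_matrix(R.T@Rt).as_rotvec().round(3))
    g=(p[:2]-C); print('gauge xy mm',(g@ux*1000).round(1),(g@uy*1000).round(1),'q',s['joint_pos'].round(2))
def G(x,y,z): return np.r_[C+ux*x+uy*y,z]
E
python3 - <<'E'
from h import *
d=dict(np.load('pics/wrist0.npz')); R=cv2.Rodrigues(d['rvec'])[0]; c=-R.T@d['tvec']
s,p,Rt=tool(); print('cam in tool',Rt.T@(c-p))
go(G(-.2,0,.2),A)
# gauge column heights
W=cloud(dict(np.load('pics/top0.npz')))
m=(np.abs(W[...,0]-.7)<.45)&(np.abs(W[...,1]-.2)<.7)&(W[...,2]>.2)
P=W[m]; 
for a in np.arange(-.5,.9,.1):
    q=P[(P[:,1]>=a)&(P[:,1]<a+.1)]
    if len(q): print(round(a,1),'xmin',q[:,0].min().round(3),'zmax',q[:,2].max().round(3))
E
```

```text
cam in tool [ 0.07915873 -0.0003495  -0.14214361]
t 0.15 p [0.2489 0.6271 0.2306] rot [-3.14   0.     2.764] gap 0.0853 F [-0.2 -0.4 -0.1] T [-0.046  0.005 -0.037]
delta tool cm [-60.94 -63.34   3.15]
wvec [-0.001  0.001  0.809]
gauge xy mm 679.0 3.9 q [-1.28  0.58  0.02  1.44 -0.01  1.13 -0.06]
-0.4 xmin 0.731 zmax 0.323
-0.3 xmin 0.73 zmax 0.372
-0.2 xmin 0.731 zmax 0.376
-0.1 xmin 0.731 zmax 0.324
0.2 xmin 0.682 zmax 0.419
0.3 xmin 0.661 zmax 0.432
0.4 xmin 0.655 zmax 0.419
```

move_arm([
  [[-3, -3.1, 0, 0, 0, 0, 0], [-3, -3.1, 0, 0, 0, 0, 0], [-3, -3.1, 0, 0, 0, 0, 0], [-3, -3.1, 0, 0, 0, 0, 0], [-3, -3.1, 0, 0, 0, 0, 0], [-3, -3.1, 0, 0, 0, 0, 0], [-3, -3.1, 0, 0, 0, 0, 0], [-3, -3.1, 0, 0, 0, 0, 0], [-3, -3.1, 0, 0, 0, 0, 0], [-3, -3.1, 0, 0, 0, 0, 0]],
])

```text
time_s: 1.15
position: [0.4147, 0.2192, 0.2271]
tool_rot: [-3.139, -0.003, 2.775]
contact_force: [0.9, 0.7, 1.1]
finger_gap: -0.0001
```

move_arm([
  [[-3, -3.1, 0, 0, 0, 0, 0], [-3, -3.1, 0, 0, 0, 0, 0], [-3, -3.1, 0, 0, 0, 0, 0], [-3, -3.1, 0, 0, 0, 0, 0], [-3, -3.1, 0, 0, 0, 0, 0], [-3, -3.1, 0, 0, 0, 0, 0], [-3, -3.1, 0, 0, 0, 0, 0], [-3, -3.1, 0, 0, 0, 0, 0], [-3, -3.1, 0, 0, 0, 0, 0]],
])

```text
time_s: 2.05
position: [0.5702, -0.1535, 0.2271]
tool_rot: [-3.14, -0.003, 2.777]
contact_force: [1.1, 0.8, 0.1]
finger_gap: -0.0002
```

```bash
python3 - <<'E'
from h import *
go(G(-.2,0,.1),A+np.pi/2)
E
```

```text
t 2.05 p [ 0.5702 -0.1535  0.2271] rot [-3.140e+00 -3.000e-03  2.777e+00] gap -0.0002 F [1.1 0.8 0.1] T [0.015 0.011 0.011]
delta tool cm [-2.29 -2.64 12.71]
wvec [-0.    -0.004 -0.749]
gauge xy mm -165.2 -1.6 q [ 0.05  0.46  0.21  1.68 -0.11  1.02  1.5 ]
```

move_arm([
  [[-1.2, -1.3, 1, 0, 0, 0, 0], [-1.1, -1.3, 1, 0, 0, 0, 0], [0, 0, 3, 0, 0, -0.13, 0], [0, 0, 3, 0, 0, -0.13, 0], [0, 0, 3, 0, 0, -0.13, 0], [0, 0, 2, 0, 0, -0.13, 0], [0, 0, 0, 0, 0, -0.13, 0], [0, 0, 0, 0, 0, -0.1, 0], [0, 0, 0, 0, 0, 0, 0]],
])

```text
time_s: 2.95
position: [0.5819, -0.1978, 0.0891]
tool_rot: [-3.141, -0.007, -2.738]
contact_force: [-1.0, 0.0, 0.7]
finger_gap: -0.0002
```

```bash
python3 - <<'E'
from h import *
go(G(-.19,0,.012),A+np.pi/2)
save('wrist','wrist1'); save('side','side1')
E
```

```text
t 2.95 p [ 0.5819 -0.1978  0.0891] rot [-3.141 -0.007 -2.738] gap -0.0002 F [-1.   0.   0.7] T [-0.029 -0.007 -0.035]
delta tool cm [-0.5   2.06  7.7 ]
wvec [-0.001 -0.007  0.02 ]
gauge xy mm -210.7 4.1 q [ 0.27  0.64 -0.03  1.76  0.03  0.75  2.19]
```

View pics/wrist1.png

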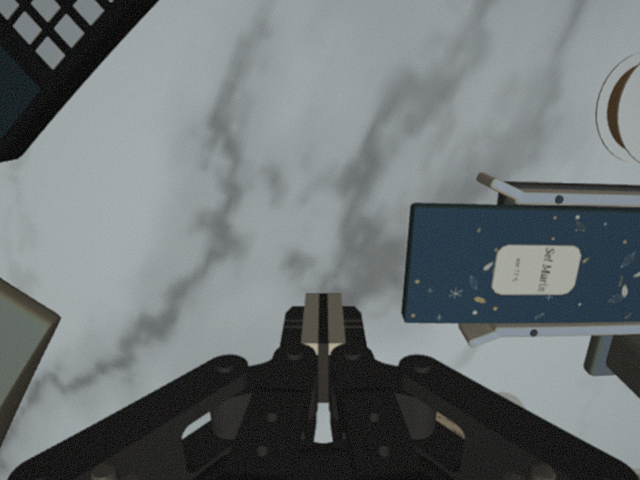

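View pics/side1.png

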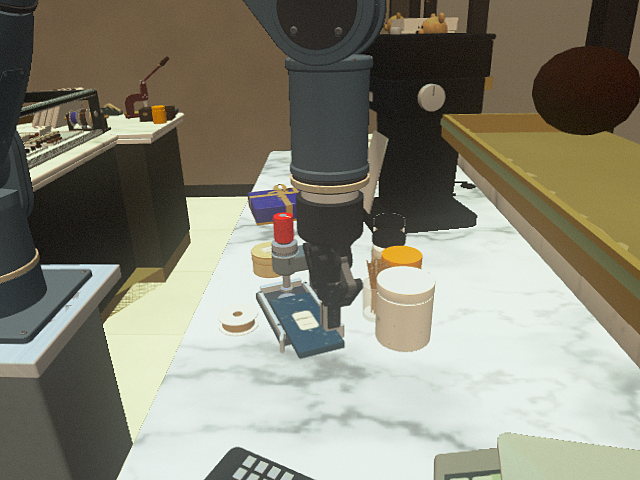

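move_arm([
  [[-0.2, 0, 2.6, 0, 0, 0.02, 0], [-0.2, 0, 2.6, 0, -0.007, 0, 0], [0, 0, 2.2, 0, 0, 0, 0], [0, 0.7, 0.2, 0, 0, 0, 0], [0, 1, 0, 0, 0, 0, 0], [0, 1, 0, 0, 0, 0, 0], [0, 0, 0, 0, 0, 0, 0]],
])

```text
time_s: 3.75
position: [0.5788, -0.1691, 0.0159]
tool_rot: [-3.135, 0.007, -2.778]
contact_force: [0.3, -0.8, -0.2]
finger_gap: 0.0
```

```bash
python3 - <<'E'
from h import *
go(G(-.132,0,.012),A+np.pi/2)
save('side','side2')
E
```

```text
t 3.75 p [ 0.5788 -0.1691  0.0159] rot [-3.135  0.007 -2.778] gap 0.0 F [ 0.3 -0.8 -0.2] T [-0.006  0.051  0.004]
delta tool cm [0.49 5.08 0.35]
wvec [-0.006  0.007 -0.02 ]
gauge xy mm -182.8 -3.8 q [ 0.22  0.72 -0.02  1.85  0.02  0.56  2.12]
```

View pics/side2.png

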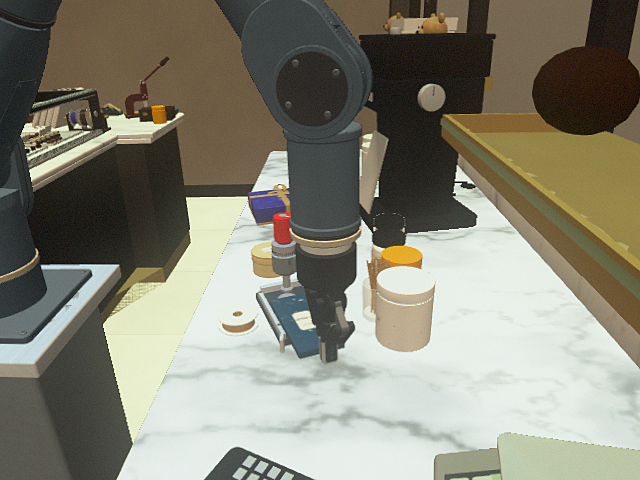

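move_arm([
  [[0.4, 0, 0.4, 0, 0, -0.02, 0], [0, 0.6, 0, 0, 0, 0, 0], [0, 0.6, 0, 0, 0, 0, 0], [0, 0.6, 0, 0, 0, 0, 0], [0, 0.6, 0, 0, 0, 0, 0], [0, 0.6, 0, 0, 0, 0, 0], [0, 0.5, 0, 0, 0, 0, 0]],
])

```text
time_s: 4.5
position: [0.5626, -0.1387, 0.0135]
tool_rot: [-3.131, 0.011, -2.759]
contact_force: [1.0, -0.4, -0.3]
finger_gap: 0.0
```

```bash
python3 - <<'E'
from h import *
go(G(-.132,0,.012),A+np.pi/2)
save('wrist','wrist3')
E
```

```text
t 4.5 p [ 0.5626 -0.1387  0.0135] rot [-3.131  0.011 -2.759] gap 0.0 F [ 1.  -0.4 -0.3] T [-0.23  -0.106  0.01 ]
delta tool cm [0.02 1.66 0.13]
wvec [-0.011  0.011 -0.001]
gauge xy mm -148.6 -0.1 q [ 0.17  0.7  -0.01  1.92  0.02  0.5   2.09]
```

View pics/wrist3.png

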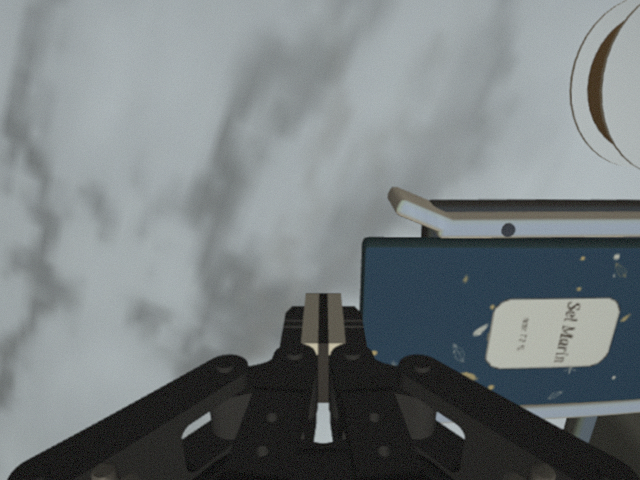

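move_arm([
  [[0, 0.5, 0.1, 0, 0, 0, 0], [0, 0.5, 0, 0, 0, 0, 0], [0, 0.3, 0, 0, 0, 0, 0], [0, 0.2, 0, 0, 0, 0, 0]],
])

```text
time_s: 4.95
position: [0.5582, -0.1245, 0.0128]
tool_rot: [-3.128, 0.013, -2.759]
contact_force: [6.5, -9.8, -0.8]
finger_gap: -0.0002
```

move_arm([
  [[0, 0.2, 0, 0, 0, 0, 0], [0, 0.2, 0, 0, 0, 0, 0]],
])

```text
time_s: 5.15
position: [0.5593, -0.1241, 0.0136]
tool_rot: [-3.122, 0.017, -2.761]
contact_force: [1.5, -7.1, 0.2]
finger_gap: 0.0
```

move_arm([
  [[0, 0.2, 0, 0, 0, 0, 0], [0, 0.2, 0, 0, 0, 0, 0]],
])

```text
time_s: 5.35
position: [0.5592, -0.1241, 0.0141]
tool_rot: [-3.116, 0.019, -2.765]
contact_force: [2.7, -6.6, -0.3]
finger_gap: -0.0002
```

```bash
python3 - <<'E'
from h import *
go(G(-.132,0,.012),A+np.pi/2)
save('wrist','wrist4')
E
```

```text
t 5.35 p [ 0.5592 -0.1241  0.0141] rot [-3.116  0.019 -2.765] gap -0.0002 F [ 2.7 -6.6 -0.3] T [-1.411 -0.47  -0.01 ]
delta tool cm [0.25 0.18 0.2 ]
wvec [-0.025  0.019 -0.007]
gauge xy mm -133.8 -2.5 q [0.13 0.69 0.   1.96 0.02 0.47 2.06]
```

move_arm([
  [[0.2, 0.4, 0, -0.02, 0.02, 0, 0], [0, 0.4, 0, 0, 0, 0, 0]],
])

```text
time_s: 5.6
position: [0.5589, -0.1239, 0.0154]
tool_rot: [-3.126, 0.005, -2.77]
contact_force: [4.7, -12.4, -1.0]
finger_gap: 0.0001
```

```bash
python3 - <<'E'
from h import *
go(G(-.132,0,.012),A+np.pi/2)
save('wrist','wrist4');save('top','top4')
E
```

```text
t 5.6 p [ 0.5589 -0.1239  0.0154] rot [-3.126  0.005 -2.77 ] gap 0.0001 F [  4.7 -12.4  -1. ] T [-2.683 -0.969 -0.072]
delta tool cm [0.23 0.15 0.34]
wvec [-0.015  0.005 -0.012]
gauge xy mm -133.5 -2.2 q [0.13 0.69 0.   1.94 0.02 0.5  2.05]
```

View pics/wrist4.png

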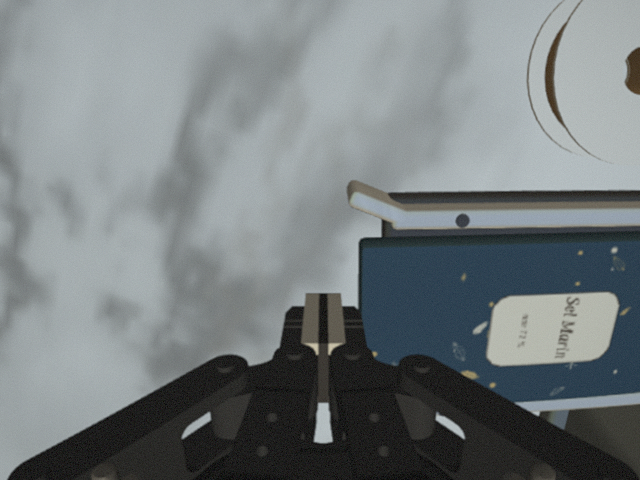

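move_arm([
  [[0, -2, 0, 0, 0, 0, 0], [0, -3, 0, 0, 0, 0, 0], [0, -2, -3, 0, 0, 0, 0], [0, 0, -4, 0, 0, 0, 0], [0, 0, -2, 0, 0, 0, 0]],
])

```text
time_s: 6.2
position: [0.5815, -0.1895, 0.1053]
tool_rot: [-3.131, -0.002, -2.77]
contact_force: [0.3, 0.5, -0.5]
finger_gap: -0.0
```

```bash
python3 - <<'E'
from h import *
go(G(-.132,0,.012),A+np.pi/2)
d=save('wrist','wrist5');save('top','top5')
for d in (d,):
    W=cloud(d); hsv=cv2.cvtColor(d['frame'],cv2.COLOR_RGB2HSV)
    b=(hsv[...,0]>95)&(hsv[...,0]<125)&(hsv[...,1]>90)&(abs(W[...,2]-.026)<.008)&(W[...,0]>.3)&(W[...,1]>-.3)
    k,l,s,c=cv2.connectedComponentsWithStats(b.astype(np.uint8)); i=1+s[1:,4].argmax()
    P=W[l==i][:,:2]-C; g=np.c_[P@ux,P@uy]*1000; print(s[i],cv2.minAreaRect(g.astype(np.float32)),cv2.boxPoints(cv2.minAreaRect(g.astype(np.float32))))
E
```

```text
t 6.2 p [ 0.5815 -0.1895  0.1053] rot [-3.131e+00 -2.000e-03 -2.770e+00] gap -0.0 F [ 0.3  0.5 -0.5] T [ 0.038 -0.073 -0.002]
delta tool cm [-0.06  7.18  9.25]
wvec [-0.011 -0.002 -0.012]
gauge xy mm -202.8 1.3 q [ 0.24  0.61 -0.01  1.76  0.03  0.76  2.15]
[  462   194   178   110 13382] ((-62.51465606689453, -2.7109642028808594), (115.6564712524414, 67.81727600097656), 0.9524065852165222) [[-120.89853     30.231775 ]
 [-119.77128    -37.57613  ]
 [  -4.130783   -35.6537   ]
 [  -5.2580338   32.1542   ]]
```

View pics/wrist5.png

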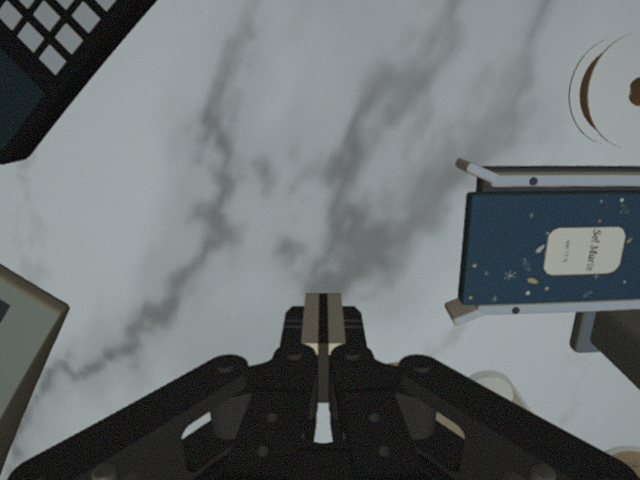

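View pics/top5.png

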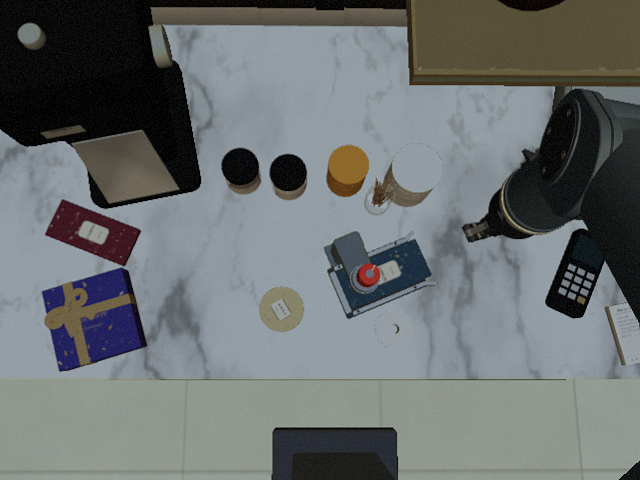

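```bash
python3 - <<'E'
from h import *
for n in ('top0','top5'):
    d=dict(np.load(f'pics/{n}.npz')); W=cloud(d); hsv=cv2.cvtColor(d['frame'],cv2.COLOR_RGB2HSV)
    b=(hsv[...,0]>95)&(hsv[...,0]<125)&(hsv[...,1]>90)&(abs(W[...,2]-.026)<.006)&(abs(W[...,0]-.53)<.1)&(abs(W[...,1]+.07)<.12)
    k,l,s,c=cv2.connectedComponentsWithStats(b.astype(np.uint8)); i=1+s[1:,4].argmax()
    P=W[l==i][:,:2]-C; g=np.c_[P@ux,P@uy]*1000; r=cv2.minAreaRect(g.astype(np.float32));print(n,r,cv2.boxPoints(r))
a=cv2.imread('pics/top5.png')[220:330,310:450];cv2.imwrite('pics/top5z.png',cv2.resize(a,None,fx=5.5,fy=5.4,interpolation=cv2.INTER_CUBIC))
a=cv2.imread('pics/wrist5.png')[140:360,420:640];cv2.imwrite('pics/w5z.png',cv2.resize(a,None,fx=2.7,fy=2.7,interpolation=cv2.INTER_CUBIC))
E
```

```text
top0 ((-88.92471313476562, -0.2679443359375), (149.49229431152344, 68.21998596191406), 0.004441732540726662) [[-163.67351    33.836254]
 [-163.66821   -34.38373 ]
 [ -14.175919  -34.372143]
 [ -14.181213   33.847843]]
top5 ((-45.894691467285156, -1.5045700073242188), (148.98641967773438, 67.72068786621094), 0.6571699380874634) [[-120.77136    31.499144]
 [-119.99463   -36.217087]
 [  28.98198   -34.508286]
 [  28.205246   33.207947]]
```

View pics/top5z.png

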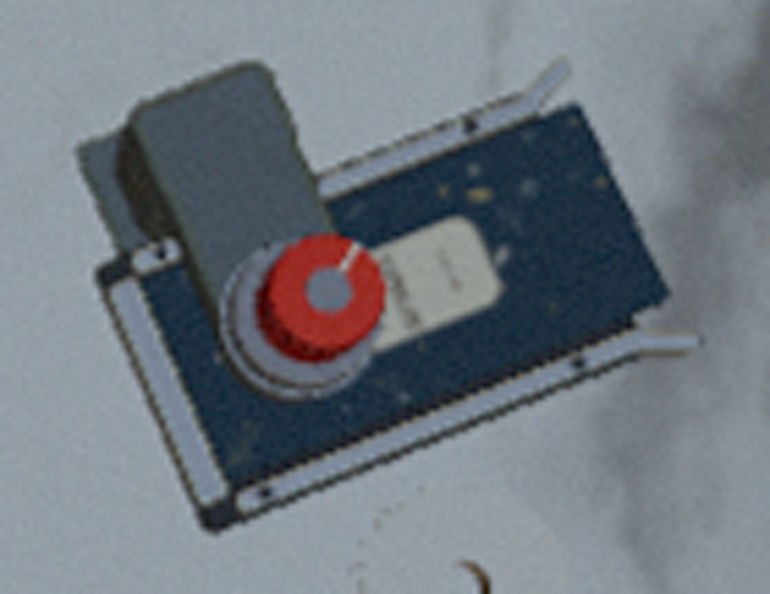

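View pics/w5z.png

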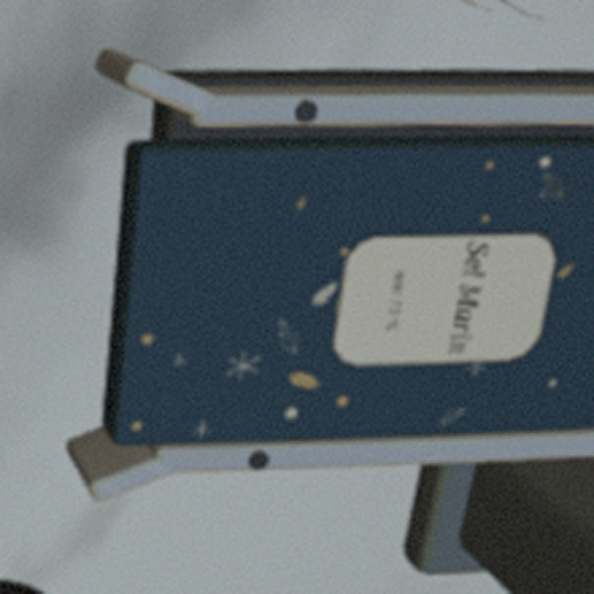

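move_arm([
  [[0.8, 0, 3, -0.01, 0, -0.01, 0], [0.8, 0, 3, 0, 0, 0, 0], [0, 0.5, 2.5, 0, 0, 0, 0], [0, 2, 0.6, 0, 0, 0, 0], [0, 2, 0.2, 0, 0, 0, 0], [0, 1.4, 0, 0, 0, 0, 0], [0, 0.4, 0, 0, 0, 0, 0]],
])

```text
time_s: 7.0
position: [0.5397, -0.1339, 0.0049]
tool_rot: [3.14, -0.003, -2.759]
contact_force: [0.3, -0.3, -0.1]
finger_gap: 0.0002
```

```bash
python3 - <<'E'
from h import *
go(G(-.134,.018,.012),A+np.pi/2)
E
```

```text
t 7.0 p [ 0.5397 -0.1339  0.0049] rot [ 3.140e+00 -3.000e-03 -2.759e+00] gap 0.0002 F [ 0.3 -0.3 -0.1] T [-0.023  0.008 -0.022]
delta tool cm [-0.12  0.15 -0.71]
wvec [ 0.001 -0.003 -0.001]
gauge xy mm -135.5 19.3 q [ 0.17  0.7  -0.01  1.97  0.02  0.47  2.09]
```

move_arm([
  [[0, 0, -0.7, 0, 0, 0, 0], [0, 0.2, 0, 0, 0, 0, 0], [0, 0.3, 0, 0, 0, 0, 0]],
])

```text
time_s: 7.3
position: [0.5394, -0.132, 0.0135]
tool_rot: [-3.138, -0.002, -2.76]
contact_force: [2.1, -11.2, -0.2]
finger_gap: 0.0
```

move_arm([
  [[0, 0.3, 0, 0, 0, 0, 0], [0, 0.4, 0, 0, 0, 0, 0]],
])

```text
time_s: 7.5
position: [0.5393, -0.132, 0.0152]
tool_rot: [-3.13, 0.002, -2.766]
contact_force: [1.9, -10.8, -1.4]
finger_gap: -0.0001
```

```bash
python3 - <<'E'
from h import *
go(G(-.134,.018,.012),A+np.pi/2)
E
```

```text
t 7.5 p [ 0.5393 -0.132   0.0152] rot [-3.130e+00  2.000e-03 -2.766e+00] gap -0.0001 F [  1.9 -10.8  -1.4] T [-2.217 -0.475 -0.016]
delta tool cm [-0.09 -0.03  0.32]
wvec [-0.012  0.002 -0.008]
gauge xy mm -133.7 18.9 q [ 0.15  0.68 -0.    1.98  0.02  0.47  2.08]
```

move_arm([
  [[0, -2, 0, 0, 0, 0, 0], [0, -3, 0, 0, 0, 0, 0], [0, 0, -4, 0, 0, 0, 50], [0, 0, -4.5, 0, 0, 0, 100], [0, 0, -4.5, 0, 0, 0, 100], [0, 0, -4.5, 0, 0, 0, 100], [0, 0, -3, 0, 0, 0, 100], [0, 0, 0, 0, 0, 0, 100]],
])

```text
time_s: 8.3
position: [0.558, -0.186, 0.2314]
tool_rot: [-3.124, 0.005, -2.776]
contact_force: [0.4, 0.1, 0.5]
finger_gap: 0.0849
```

```bash
python3 - <<'E'
from h import *
go(G(-.0,.0,.21),A+np.pi/2)
d=save('wrist','wrist6')
d=save('top','top6')
W=cloud(d); hsv=cv2.cvtColor(d['frame'],cv2.COLOR_RGB2HSV)
b=(hsv[...,0]>95)&(hsv[...,0]<125)&(hsv[...,1]>90)&(abs(W[...,2]-.026)<.006)&(abs(W[...,0]-.53)<.1)&(abs(W[...,1]+.07)<.12)
k,l,s,c=cv2.connectedComponentsWithStats(b.astype(np.uint8)); i=1+s[1:,4].argmax()
P=W[l==i][:,:2]-C; g=np.c_[P@ux,P@uy]*1000; r=cv2.minAreaRect(g.astype(np.float32));print(r,cv2.boxPoints(r))
E
```

```text
t 8.3 p [ 0.558  -0.186   0.2314] rot [-3.124  0.005 -2.776] gap 0.0849 F [0.4 0.1 0.5] T [ 0.054 -0.038 -0.041]
delta tool cm [-1.82 19.14  1.82]
wvec [-0.018  0.005 -0.018]
gauge xy mm -190.7 21.8 q [ 0.24  0.44 -0.    1.69  0.02  1.    2.16]
((-45.935325622558594, -1.5066871643066406), (148.306640625, 67.55596923828125), 0.48537972569465637) [[-120.37213    31.641905]
 [-119.799835  -35.91164 ]
 [  28.50148   -34.65528 ]
 [  27.929184   32.898266]]
```

View pics/wrist6.png

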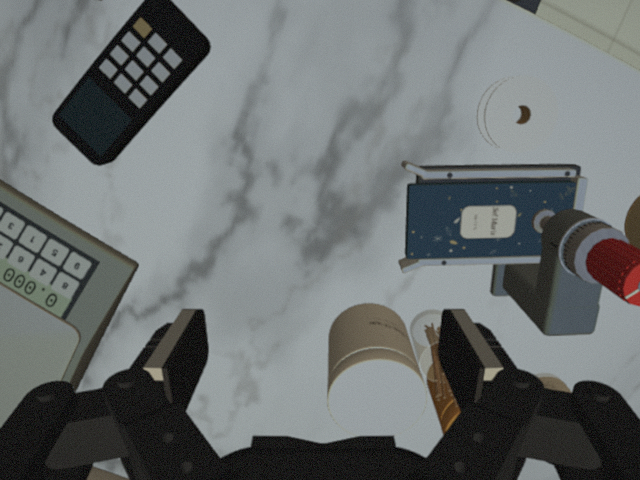

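move_arm([
  [[-0.5, 4, 0, -0.018, 0, -0.018, 100], [-0.5, 4.5, 0, 0, 0, 0, 100], [-0.5, 4.5, 0, 0, 0, 0, 100], [-0.3, 4, 0.4, 0, 0, 0, 100], [0, 1.6, 0.4, 0, 0, 0, 100], [0, 0, 0, 0, 0, 0, 100]],
])

```text
time_s: 9.0
position: [0.4983, -0.0028, 0.2111]
tool_rot: [3.134, -0.011, -2.762]
contact_force: [1.1, -0.9, 0.2]
finger_gap: 0.0853
```

```bash
python3 - <<'E'
from h import *
go(G(-.0,.0,.128),A+np.pi/2)
d=save('wrist','wrist7'); save('side','side7')
W=cloud(d); im=d['frame'].astype(int)
r=(im[...,0]>100)&(im[...,1]<60)&(im[...,2]<60)&(W[...,2]>.155)&(W[...,2]<.175)
P=W[r]; print(len(P)); 
if len(P): print(P.min(0),P.max(0),cv2.minEnclosingCircle(P[:,:2].astype(np.float32)))
E
```

```text
t 9.0 p [ 0.4983 -0.0028  0.2111] rot [ 3.134 -0.011 -2.762] gap 0.0853 F [ 1.1 -0.9  0.2] T [-0.04   0.007 -0.   ]
delta tool cm [-0.95 -0.21  8.3 ]
wvec [ 0.008 -0.011 -0.005]
gauge xy mm 1.5 8.6 q [-0.04  0.34 -0.06  1.91  0.02  0.9   1.84]
2014
[ 0.49207954 -0.01675034  0.15550454] [0.52244889 0.01395168 0.1642358 ] ((0.5075607895851135, -0.000955162278842181), 0.015827825292944908)
```

View pics/wrist7.png

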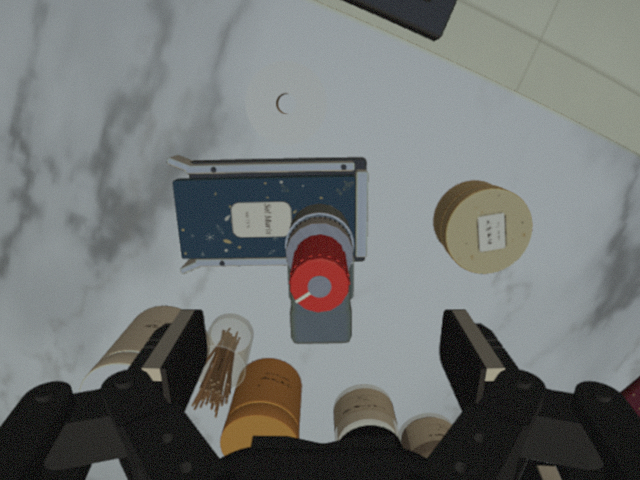

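View pics/side7.png

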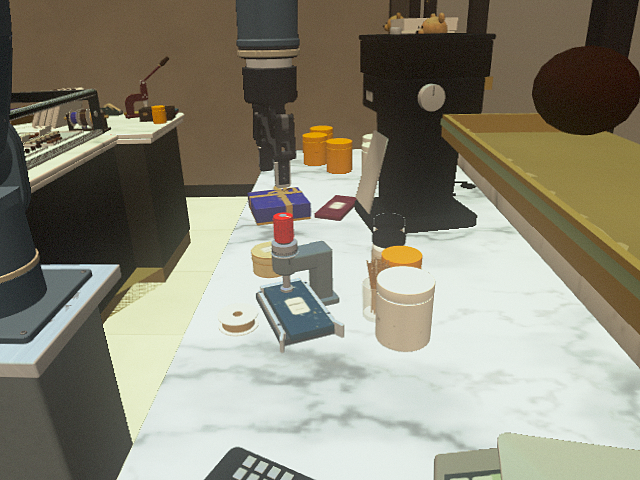

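move_arm([
  [[-0.9, -0.1, 0, 0.008, -0.011, 0, 100], [0, 0, 0, 0, 0, 0, 100]],
])

```text
time_s: 9.3
position: [0.5098, -0.0058, 0.2111]
tool_rot: [-3.138, 0.001, -2.769]
contact_force: [-0.8, 0.4, -0.9]
finger_gap: 0.0851
```

```bash
sed -i 's/C=np.array.*; A/C=np.array([0.5073,-0.001]); A/' h.py; python3 - <<'E'
from h import *
go(G(-.0,.0,.128),A+np.pi/2)
E
```

```text
t 9.3 p [ 0.5098 -0.0058  0.2111] rot [-3.138e+00  1.000e-03 -2.769e+00] gap 0.0851 F [-0.8  0.4 -0.9] T [-0.047  0.057 -0.015]
delta tool cm [0.07 0.56 8.31]
wvec [-0.003  0.001 -0.012]
gauge xy mm -5.4 -0.5 q [-0.05  0.35 -0.05  1.9   0.03  0.89  1.83]
```

move_arm([
  [[0, 0.4, 0, 0, 0, -0.01, 100], [0, 0, 0, 0, 0, 0, 100]],
])

```text
time_s: 9.5
position: [0.5089, -0.0036, 0.2109]
tool_rot: [-3.138, 0.001, -2.762]
contact_force: [0.0, -0.1, -0.5]
finger_gap: 0.0853
```

```bash
python3 - <<'E'
from h import *
go(G(-.0,.0,.128),A+np.pi/2)
E
```

```text
t 9.5 p [ 0.5089 -0.0036  0.2109] rot [-3.138e+00  1.000e-03 -2.762e+00] gap 0.0853 F [ 0.  -0.1 -0.5] T [-0.007  0.016  0.055]
delta tool cm [0.05 0.33 8.28]
wvec [-0.004  0.001 -0.004]
gauge xy mm -3.0 -0.5 q [-0.05  0.35 -0.05  1.9   0.03  0.89  1.84]
```

move_arm([
  [[0.05, 0.4, 1, -0.003, 0, 0, 100], [0, 0.1, 2.5, 0, 0, 0, 100], [0, 0, 2.5, 0, 0, 0, 100], [0, 0, 1.5, 0, 0, 0, 100], [0, 0, 0.5, 0, 0, 0, 100], [0, 0, 0, 0, 0, 0, 100]],
])

```text
time_s: 10.1
position: [0.506, 0.0008, 0.1265]
tool_rot: [-3.141, 0.002, -2.763]
contact_force: [0.2, -0.2, 0.4]
finger_gap: 0.0856
```

```bash
python3 - <<'E'
from h import *
go(G(-.0,.0,.128),A+np.pi/2)
E
```

```text
t 10.1 p [0.506  0.0008 0.1265] rot [-3.141e+00  2.000e-03 -2.763e+00] gap 0.0856 F [ 0.2 -0.2  0.4] T [0.031 0.013 0.045]
delta tool cm [-0.06 -0.22 -0.15]
wvec [-0.     0.002 -0.005]
gauge xy mm 2.2 0.6 q [-0.06  0.46 -0.05  2.01  0.04  0.67  1.82]
```

move_arm([
  [[0, -0.2, -0.2, 0, 0, 0, 100], [0, 0, 0, 0, 0, 0, 60], [0, 0, 0, 0, 0, 0, 45]],
], squeeze=60)

```text
time_s: 10.4
position: [0.5076, -0.0012, 0.1301]
tool_rot: [-3.141, 0.004, -2.763]
contact_force: [0.8, 0.2, -0.1]
finger_gap: 0.0587
```

```bash
python3 - <<'E'
from h import *
go(G(-.0,.0,.128),A+np.pi/2)
save('wrist','wrist8'); save('side','side8')
E
```

```text
t 10.4 p [ 0.5076 -0.0012  0.1301] rot [-3.141  0.004 -2.763] gap 0.0587 F [ 0.8  0.2 -0.1] T [-0.014  0.006  0.013]
delta tool cm [0.02 0.03 0.21]
wvec [-0.001  0.004 -0.006]
gauge xy mm -0.3 -0.2 q [-0.05  0.45 -0.05  2.    0.04  0.68  1.82]
```

View pics/wrist8.png

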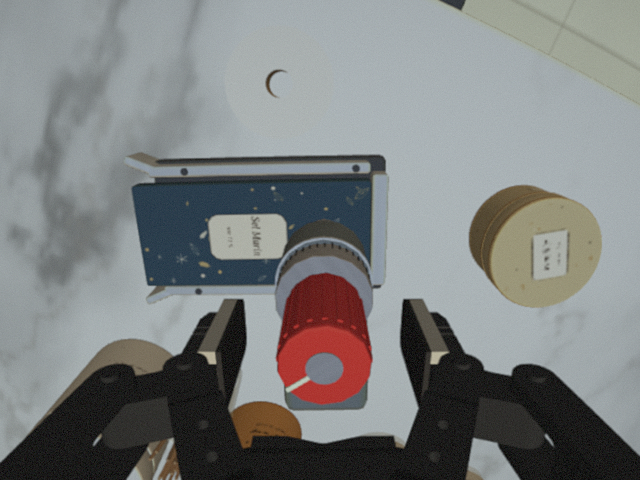

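View pics/side8.png

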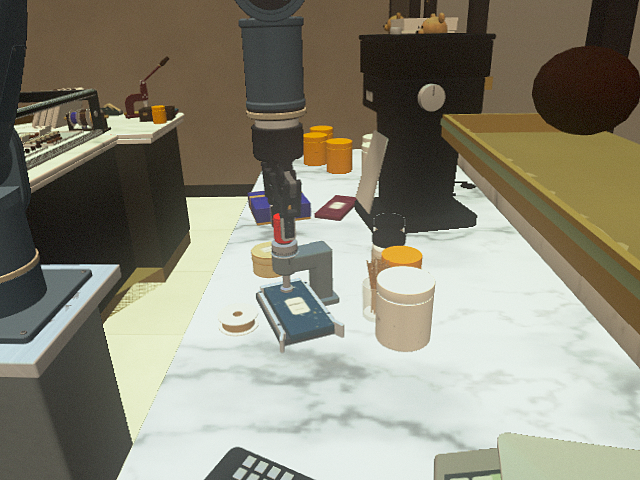

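move_arm([
  [[0, 0, 0.1, 0, 0, 0, 25], [0, 0, 0, 0, 0, 0, 20], [0, 0, 0, 0, 0, 0, 10], [0, 0, 0, 0, 0, 0, 10]],
], squeeze=60)

```text
time_s: 10.9
position: [0.5076, -0.0008, 0.1298]
tool_rot: [-3.141, 0.005, -2.763]
contact_force: [0.7, -0.3, -0.1]
finger_gap: 0.0293
```

```bash
python3 - <<'E'
from h import *
go(G(-.0,.0,.128),A+np.pi/2)
E
```

```text
t 10.9 p [ 0.5076 -0.0008  0.1298] rot [-3.141  0.005 -2.763] gap 0.0293 F [ 0.7 -0.3 -0.1] T [-0.003 -0.014 -0.011]
delta tool cm [ 0.03 -0.    0.18]
wvec [-0.001  0.005 -0.006]
gauge xy mm 0.0 -0.3 q [-0.05  0.45 -0.05  2.01  0.04  0.68  1.82]
```

move_arm([
  [[0, 0, 0, 0, 0, 0.08, 10], [0, 0, 0, 0, 0, 0.08, 10], [0, 0, 0, 0, 0, 0.08, 10]],
])

```text
time_s: 11.2
position: [0.5076, -0.0006, 0.1299]
tool_rot: [3.141, 0.005, -3.008]
contact_force: [-1.0, 0.4, 0.5]
finger_gap: 0.0298
```

```bash
python3 - <<'E'
from h import *
go(G(-.0,.0,.130),A+np.pi/2)
d=save('side','side9')
a=d['frame'][200:350,240:360,::-1];cv2.imwrite('pics/s9z.png',cv2.resize(a,None,fx=4,fy=4,interpolation=cv2.INTER_CUBIC))
E
```

```text
t 11.2 p [ 0.5076 -0.0006  0.1299] rot [ 3.141  0.005 -3.008] gap 0.0298 F [-1.   0.4  0.5] T [-0.076  0.134  0.316]
delta tool cm [ 0.03 -0.03 -0.01]
wvec [ 0.     0.005 -0.251]
gauge xy mm 0.2 -0.4 q [-0.1   0.45  0.02  2.01 -0.01  0.68  1.63]
```

View pics/s9z.png

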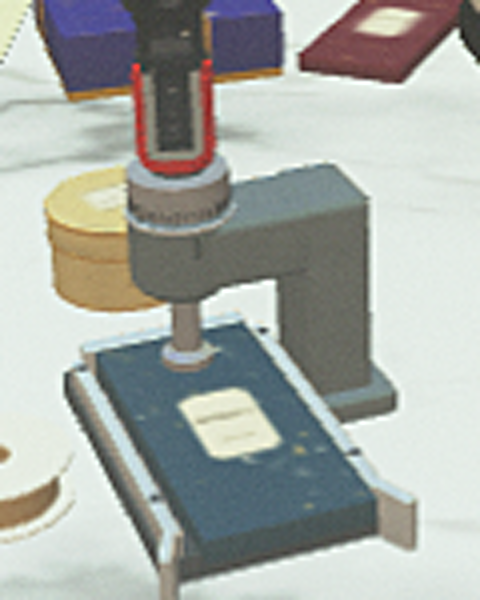

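```bash
python3 - <<'E'
from h import *
d=dict(np.load('pics/side9.npz')); cam=-cv2.Rodrigues(d['rvec'])[0].T@d['tvec']
v=cam[:2]-C; v/=np.linalg.norm(v)
for z in np.arange(.026,.040,.002):
    P=np.r_[C+v*.011,z]; p,_=cv2.projectPoints(P[None],d['rvec'],d['tvec'],d['intrinsics'],np.array([d['k1'],0,0,0.]));
    u=p.ravel(); print(round(z,3),u.round(1),((u-[240,200])*4).round(0))
E
```

```text
0.026 [286.6 294.6] [187. 378.]
0.028 [286.6 293.6] [186. 374.]
0.03 [286.5 292.5] [186. 370.]
0.032 [286.5 291.5] [186. 366.]
0.034 [286.4 290.4] [186. 362.]
0.036 [286.3 289.4] [185. 357.]
0.038 [286.3 288.3] [185. 353.]
0.04 [286.2 287.2] [185. 349.]
```

move_arm([
  [[0, 0, 0, 0, 0, 0.08, 10], [0, 0, 0, 0, 0, 0.08, 10], [0, 0, 0, 0, 0, 0.08, 10]],
])

```text
time_s: 11.55
position: [0.5076, -0.0004, 0.1298]
tool_rot: [3.14, 0.005, 3.029]
contact_force: [-1.0, -0.0, 0.7]
finger_gap: 0.0297
```

```bash
python3 - <<'E'
from h import *
go(G(-.0,.0,.130))
E
```

```text
t 11.55 p [ 5.076e-01 -4.000e-04  1.298e-01] rot [3.14  0.005 3.029] gap 0.0297 F [-1.  -0.   0.7] T [-0.228  0.095  0.288]
delta tool cm [ 0.02 -0.06 -0.02]
gauge xy mm 0.4 -0.4 q [-0.15  0.46  0.09  2.01 -0.06  0.68  1.43]
```

move_arm([
  [[0, 0, 0, 0, 0, 0.05, 10], [0, 0, 0, 0, 0, 0.05, 10]],
])

```text
time_s: 11.75
position: [0.5076, -0.0003, 0.1298]
tool_rot: [3.14, 0.004, 2.929]
contact_force: [-1.1, -1.2, 1.2]
finger_gap: 0.0296
```

```bash
cat > t.py <<'E'
from h import *
s,p,R=tool(); print(s['time_s'],'yaw',s['tool_rot'].round(3)[2],'Tz',s['ft_torque'].round(3),'F',s['contact_force'].round(1),'p',p.round(4),s['finger_gap'].round(4),s['joint_pos'].round(2)[-1])
E
python3 t.py
```

```text
Traceback (most recent call last):
  File "t.py", line 2, in <module>
    s,p,R=tool(); print(s['time_s'],'yaw',s['tool_rot'].round(3)[2],'Tz',s['ft_torque'].round(3),'F',s['contact_force'].round(1),'p',p.round(4),s['finger_gap'].round(4),s['joint_pos'].round(2)[-1])
                                                                                                                                                ^^^^^^^^^^^^^^^^^^^^^
AttributeError: 'float' object has no attribute 'round'
```

move_arm([
  [[0, 0, 0, 0, 0, 0.05, 10], [0, 0, 0, 0, 0, 0.05, 10]],
])

```text
time_s: 11.95
position: [0.5076, -0.0002, 0.1298]
tool_rot: [3.14, 0.004, 2.829]
contact_force: [-0.4, 0.1, 1.5]
finger_gap: 0.0295
```

```bash
python3 t.py
```

```text
Traceback (most recent call last):
  File "t.py", line 2, in <module>
    s,p,R=tool(); print(s['time_s'],'yaw',s['tool_rot'].round(3)[2],'Tz',s['ft_torque'].round(3),'F',s['contact_force'].round(1),'p',p.round(4),s['finger_gap'].round(4),s['joint_pos'].round(2)[-1])
                                                                                                                                                ^^^^^^^^^^^^^^^^^^^^^
AttributeError: 'float' object has no attribute 'round'
```

move_arm([
  [[0, 0, 0, 0, 0, 0.05, 10], [0, 0, 0, 0, 0, 0.05, 10]],
])

```text
time_s: 12.15
position: [0.5076, -0.0001, 0.1299]
tool_rot: [3.14, 0.004, 2.73]
contact_force: [-0.3, 0.0, 0.7]
finger_gap: 0.0295
```

```bash
python3 t.py
```

```text
Traceback (most recent call last):
  File "t.py", line 2, in <module>
    s,p,R=tool(); print(s['time_s'],'yaw',s['tool_rot'].round(3)[2],'Tz',s['ft_torque'].round(3),'F',s['contact_force'].round(1),'p',p.round(4),s['finger_gap'].round(4),s['joint_pos'].round(2)[-1])
                                                                                                                                                ^^^^^^^^^^^^^^^^^^^^^
AttributeError: 'float' object has no attribute 'round'
```

```bash
sed -i "s/s\['finger_gap'\].round(4)/round(s['finger_gap'],4)/" t.py; python3 t.py; python3 t.py; python3 - <<'E'
from h import *
d=save('side','side10')
a=d['frame'][250:330,250:330,::-1];cv2.imwrite('pics/s10z.png',cv2.resize(a,None,fx=7,fy=7,interpolation=cv2.INTER_CUBIC))
E
```

```text
12.15 yaw 2.73 Tz [-0.163  0.146  0.199] F [-0.3  0.   0.7] p [ 5.076e-01 -1.000e-04  1.299e-01] 0.0295 1.2
12.15 yaw 2.73 Tz [-0.163  0.146  0.199] F [-0.3  0.   0.7] p [ 5.076e-01 -1.000e-04  1.299e-01] 0.0295 1.2
```

View pics/s10z.png

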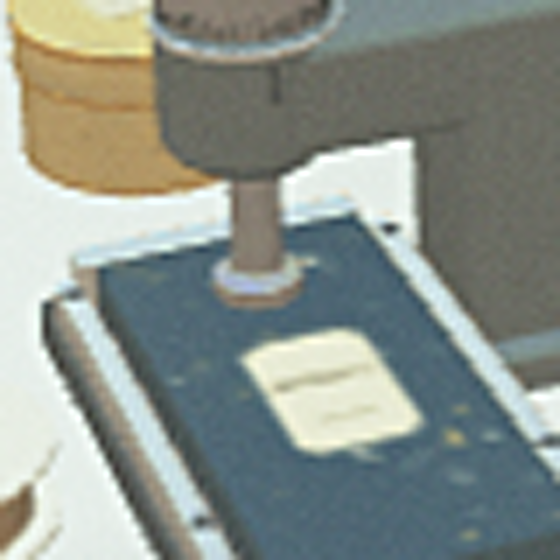

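move_arm([
  [[0, 0, 0, 0, 0, 0.05, 10], [0, 0, 0, 0, 0, 0.05, 10]],
])

```text
time_s: 12.4
position: [0.5077, -0.0, 0.1298]
tool_rot: [3.14, 0.004, 2.63]
contact_force: [-1.9, 0.6, 1.0]
finger_gap: 0.0296
```

```bash
python3 t.py
```

```text
12.4 yaw 2.63 Tz [-0.166  0.132  0.246] F [-1.9  0.6  1. ] p [ 0.5077 -0.      0.1298] 0.0296 1.12
```

move_arm([
  [[0, 0, 0, 0, 0, 0.05, 10], [0, 0, 0, 0, 0, 0.05, 10]],
])

```text
time_s: 12.6
position: [0.5077, 0.0, 0.1299]
tool_rot: [3.139, 0.004, 2.532]
contact_force: [0.6, -0.7, 0.4]
finger_gap: 0.0298
```

```bash
python3 t.py
```

```text
12.6 yaw 2.532 Tz [-0.149  0.194  0.247] F [ 0.6 -0.7  0.4] p [0.5077 0.     0.1299] 0.0298 1.05
```

move_arm([
  [[0, 0, 0, 0, 0, 0.05, 10]],
])

```text
time_s: 12.7
position: [0.5077, 0.0001, 0.1298]
tool_rot: [3.139, 0.004, 2.484]
contact_force: [-0.5, -0.0, 0.1]
finger_gap: 0.0297
```

```bash
python3 t.py
```

```text
12.7 yaw 2.484 Tz [-0.129  0.199  0.239] F [-0.5 -0.   0.1] p [5.077e-01 1.000e-04 1.298e-01] 0.0297 1.01
```

move_arm([
  [[0, 0, 0, 0, 0, 0.05, 10]],
])

```text
time_s: 12.8
position: [0.5077, 0.0001, 0.1298]
tool_rot: [3.139, 0.004, 2.435]
contact_force: [-0.3, -1.5, 0.9]
finger_gap: 0.0298
```

```bash
python3 t.py
```

```text
12.8 yaw 2.435 Tz [-0.122  0.186  0.276] F [-0.3 -1.5  0.9] p [5.077e-01 1.000e-04 1.298e-01] 0.0298 0.97
```

move_arm([
  [[0, 0, 0, 0, 0, 0.05, 10]],
])

```text
time_s: 12.9
position: [0.5078, 0.0002, 0.1298]
tool_rot: [3.139, 0.004, 2.386]
contact_force: [-0.3, -0.3, 0.5]
finger_gap: 0.0295
```

```bash
python3 t.py
```

```text
12.9 yaw 2.386 Tz [-0.143  0.177  0.403] F [-0.3 -0.3  0.5] p [5.078e-01 2.000e-04 1.298e-01] 0.0295 0.93
```

move_arm([
  [[0, 0, 0, 0, 0, 0.05, 10]],
])

```text
time_s: 13.0
position: [0.5078, 0.0002, 0.1298]
tool_rot: [3.139, 0.004, 2.337]
contact_force: [-0.9, -0.7, 1.5]
finger_gap: 0.0297
```

```bash
python3 t.py
```

```text
13.0 yaw 2.337 Tz [-0.178  0.173  0.303] F [-0.9 -0.7  1.5] p [5.078e-01 2.000e-04 1.298e-01] 0.0297 0.9
```

move_arm([
  [[0, 0, 0, 0, 0, 0.05, 10]],
])

```text
time_s: 13.1
position: [0.5079, 0.0002, 0.1298]
tool_rot: [3.139, 0.004, 2.288]
contact_force: [-0.3, 0.5, 1.3]
finger_gap: 0.0296
```

```bash
python3 t.py
```

```text
13.1 yaw 2.288 Tz [-0.175  0.182  0.356] F [-0.3  0.5  1.3] p [5.079e-01 2.000e-04 1.298e-01] 0.0296 0.86
```

move_arm([
  [[0, 0, 0, 0, 0, 0.05, 10]],
])

```text
time_s: 13.2
position: [0.5079, 0.0003, 0.1298]
tool_rot: [3.139, 0.004, 2.239]
contact_force: [0.3, -0.4, 0.2]
finger_gap: 0.0297
```

```bash
python3 t.py
```

```text
13.2 yaw 2.239 Tz [-0.167  0.19   0.282] F [ 0.3 -0.4  0.2] p [5.079e-01 3.000e-04 1.298e-01] 0.0297 0.82
```

move_arm([
  [[0, 0, 0, 0, 0, 0.05, 10]],
])

```text
time_s: 13.3
position: [0.508, 0.0003, 0.1299]
tool_rot: [3.139, 0.004, 2.19]
contact_force: [0.1, -0.3, 0.7]
finger_gap: 0.0292
```

```bash
python3 t.py
```

```text
13.3 yaw 2.19 Tz [-0.177  0.165  0.19 ] F [ 0.1 -0.3  0.7] p [5.080e-01 3.000e-04 1.299e-01] 0.0292 0.78
```

```bash
python3 - <<'E'
from h import *
for i in range(3):
    d=save('side' if i<2 else 'wrist','x11_%d'%i); print(get_state()['ft_torque'][2].round(3))
d=np.load('pics/x11_0.npz'); a=d['frame'][250:330,250:330,::-1];cv2.imwrite('pics/s11z.png',cv2.resize(a,None,fx=7,fy=7,interpolation=cv2.INTER_CUBIC))
E
```

```text
0.058
-0.075
-0.132
```

View pics/s11z.png

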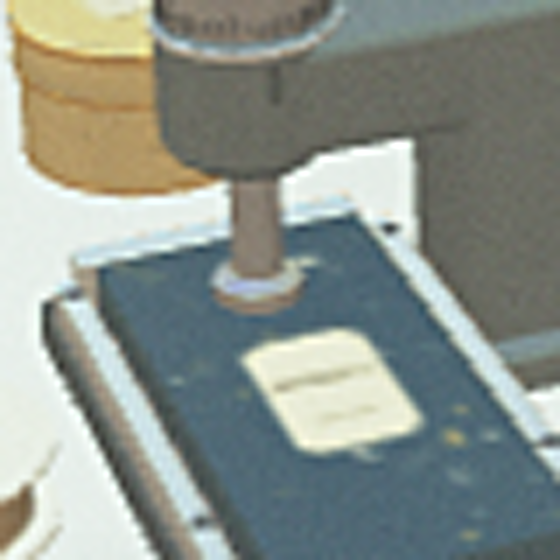

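View pics/x11_2.png

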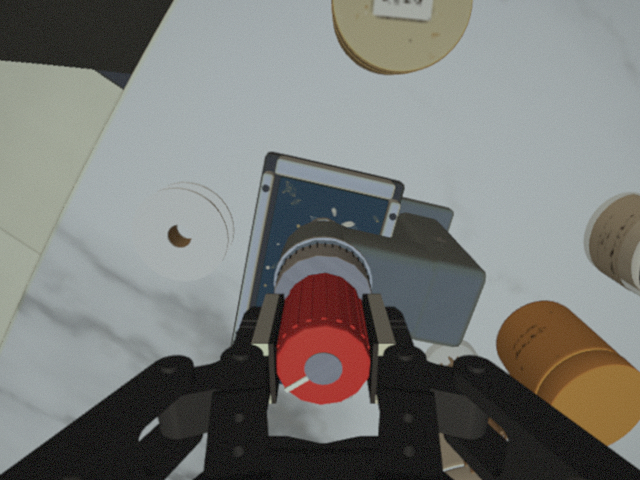

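move_arm([
  [[0, 0, 0, 0, 0, 0.05, 10]],
])

```text
time_s: 13.55
position: [0.508, 0.0003, 0.1299]
tool_rot: [3.139, 0.003, 2.145]
contact_force: [0.8, 0.7, 0.0]
finger_gap: 0.0295
```

```bash
python3 t.py
```

```text
13.55 yaw 2.145 Tz [-0.138  0.238  0.15 ] F [0.8 0.7 0. ] p [5.080e-01 3.000e-04 1.299e-01] 0.0295 0.75
```

move_arm([
  [[0, 0, 0, 0, 0, 0.05, 10]],
])

```text
time_s: 13.65
position: [0.508, 0.0003, 0.1298]
tool_rot: [3.139, 0.003, 2.095]
contact_force: [-0.6, 0.2, 0.2]
finger_gap: 0.0292
```

```bash
python3 t.py
```

```text
13.65 yaw 2.095 Tz [-0.148  0.203  0.038] F [-0.6  0.2  0.2] p [5.080e-01 3.000e-04 1.298e-01] 0.0292 0.71
```

move_arm([
  [[0, 0, 0, 0, 0, 0.05, 10]],
])

```text
time_s: 13.75
position: [0.508, 0.0003, 0.1298]
tool_rot: [3.139, 0.003, 2.046]
contact_force: [-0.3, 0.3, 1.2]
finger_gap: 0.0297
```

```bash
python3 t.py
```

```text
13.75 yaw 2.046 Tz [-0.181  0.264 -0.068] F [-0.3  0.3  1.2] p [5.080e-01 3.000e-04 1.298e-01] 0.0297 0.67
```

move_arm([
  [[0, 0, 0, 0, 0, 0.05, 10]],
])

```text
time_s: 13.85
position: [0.5081, 0.0004, 0.1299]
tool_rot: [3.138, 0.003, 1.997]
contact_force: [-0.8, -0.0, 0.4]
finger_gap: 0.0295
```

```bash
python3 t.py; python3 - <<'E'
from h import *
for i in range(4):
    d=save('wrist','x12_%d'%i); print(get_state()['ft_torque'][2].round(3))
E
```

```text
13.85 yaw 1.997 Tz [-0.106  0.274 -0.055] F [-0.8 -0.   0.4] p [5.081e-01 4.000e-04 1.299e-01] 0.0295 0.64
-0.174
-0.17
-0.186
-0.174
```

View pics/x12_3.png

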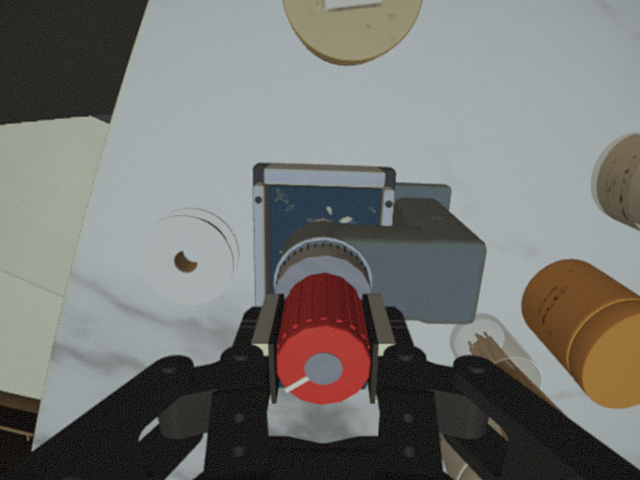

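move_arm([
  [[0, 0, 0, 0, 0, 0, 50], [0, 0, 0, 0, 0, 0, 60], [0, 0, 0, 0, 0, 0, 60]],
])

```text
time_s: 14.35
position: [0.5081, 0.0003, 0.1298]
tool_rot: [3.138, 0.003, 2.003]
contact_force: [0.1, 0.3, -0.1]
finger_gap: 0.0513
```

```bash
python3 t.py; python3 - <<'E'
from h import *
d=save('wrist','x13'); save('side','side13')
a=np.load('pics/x12_3.npz')['frame']; b=d['frame']
o=np.hstack([cv2.resize(x[210:410,255:390,::-1],None,fx=2.9,fy=2.9,interpolation=cv2.INTER_CUBIC) for x in (a,b)]); cv2.imwrite('pics/cmp.png',o)
a=np.load('pics/side13.npz')['frame'][200:350,240:360,::-1];cv2.imwrite('pics/s13z.png',cv2.resize(a,None,fx=4,fy=4,interpolation=cv2.INTER_CUBIC))
E
```

```text
14.35 yaw 2.003 Tz [ 0.057 -0.022 -0.023] F [ 0.1  0.3 -0.1] p [5.081e-01 3.000e-04 1.298e-01] 0.0513 0.64
```

View pics/cmp.png

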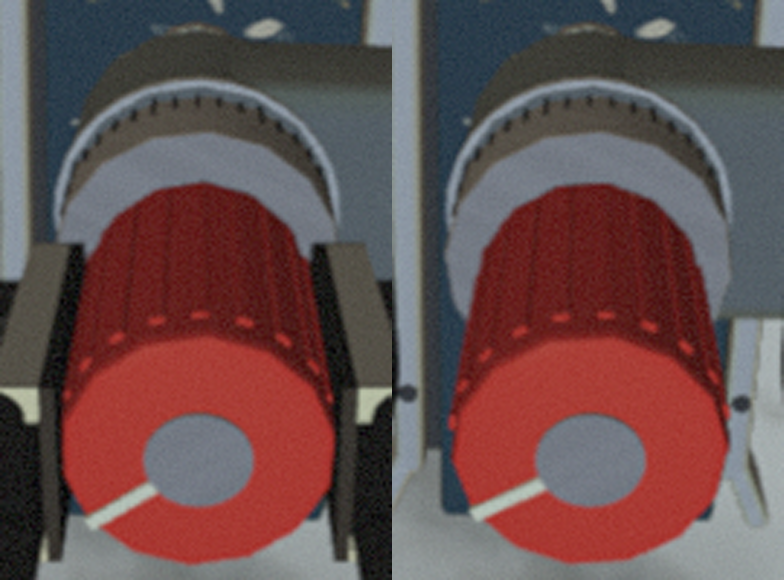

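View pics/s13z.png

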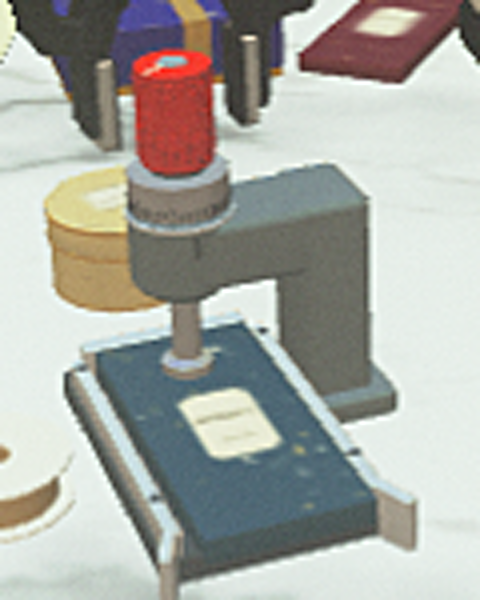

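move_arm([
  [[0, 0, 0, 0, 0, 0, 80], [0, 0, -2, 0, 0, 0, 80], [0, 0, -3, 0, 0, 0, 80], [0, 0, -4, 0, 0, 0, 80], [0, 0, -2, 0, 0, 0, 80], [0, 0, 0, 0, 0, 0, 80]],
])

```text
time_s: 15.05
position: [0.5069, 0.0001, 0.2429]
tool_rot: [3.141, 0.003, 2.003]
contact_force: [0.5, -0.4, -1.2]
finger_gap: 0.0683
```

```bash
python3 t.py; python3 - <<'E'
from h import *
d=save('side','side14'); e=save('wrist','w14')
a=d['frame'][200:370,210:370,::-1];b=e['frame'][:,:,::-1]
cv2.imwrite('pics/fin.png',np.hstack([cv2.resize(a,(376,400)),cv2.resize(b[60:],(420,400))]))
W=cloud(e); hsv=cv2.cvtColor(e['frame'],cv2.COLOR_RGB2HSV)
b=(hsv[...,0]>95)&(hsv[...,0]<125)&(hsv[...,1]>90)&(abs(W[...,2]-.026)<.006)
P=W[b][:,:2]-C; g=np.c_[P@ux,P@uy]*1000; print(np.percentile(g,[.5,99.5],0))
E
```

```text
15.05 yaw 2.003 Tz [-0.031 -0.022  0.029] F [ 0.5 -0.4 -1.2] p [5.069e-01 1.000e-04 2.429e-01] 0.0683 0.55
[[-117.2513325   -35.54009815]
 [  28.83697913   31.67200219]]
```

View pics/fin.png

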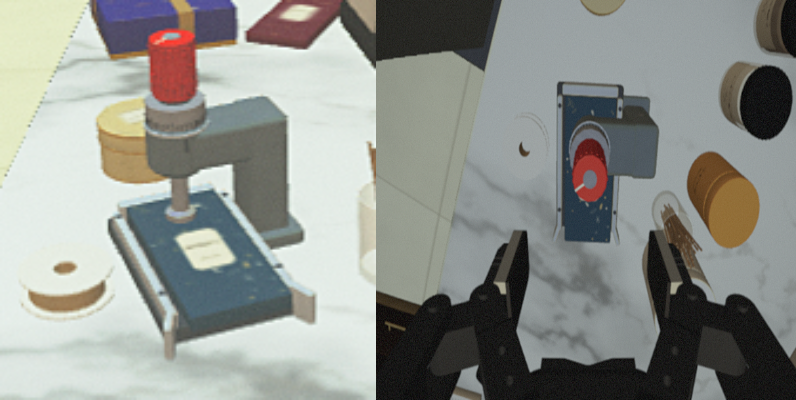

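The bar lies against the stop with the foot on it. The things around the gauge are where they were, and the gripper is clear of everything. I'm handing in now.

```bash
python3 -c "
from workcell import *
print(hand_in())"
```

```text
the job is handed in; nothing more can be done
None
```

The bar is home against the stop and the foot is down on it. I stopped at what I read as the clutch's first click and handed in after about 15 s of the 72 s.

- **Sliding the bar:** I pushed its outer end in with shut fingers, once near the middle and once about 19 mm to one side to square it. Both pushes stopped at the same place with about 11 to 13 N. In the camera images its ends lie at about x = -120 and +28.5 mm (home is -120 and +30), within the 2 mm calibration. One image measured the bar turned by about 0.5°. The last wrist view put its outer edge at -117 mm, but that was a rough percentile estimate.
- **Turning the cap:** I gripped only the cap with 60 N and turned it about 1.5 rad clockwise. The torque rose from about 0.27 to 0.40 N m, then fell and turned negative (-0.17 N m at rest). When I let go, the cap sprang about 0.08 rad further clockwise into its notch, as expected after a click.
- **Less certain:** The torque readings were noisy, with one drop of 0.1 N m and then a gradual fall rather than one sharp drop. I count one click from the single rise and fall, the spring forward and the foot's height (about 26 mm, level with the bar's top). I did not measure the force on the bar.
- **Surroundings:** In the last pictures the spool, drum and picks looked unmoved, judged by eye.

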